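# Find the rocking lamp lens and hold it seated

### The arm

A 7-joint arm with a two-finger parallel gripper is mounted at the origin on the work surface. World frame = base frame: x ahead of the robot, y to its left, z up, the work surface at z = 0. Lengths are in m, angles in degrees, forces in N, time in s.
With the tool pointing down it reaches from about 0.425 to 0.875 m from the base axis. Payload 8.4 kg.
Tool frame: the origin (TCP) lies midway between the tips of the shut fingers; the grasp point (between the pads) lies 19 mm behind it; z points along the fingers, y is the direction in which the jaws open and shut (so a half turn about z gives the same grasp; the last joint's range is limited). The gripper opens to 87 mm and grips with 3 to 60 N. Pads are 19 mm wide; open, the fingers measure 117 mm over their backs; the gripper's body (75 mm by 190 mm) begins 51 mm behind the grasp point.
Start: joints at [-69.053, 19.091, 2.286, 83.961, -0.768, 76.965, -3.352], TCP at [0.291, 0.581, 0.223] pointing down, gripper open.
Joint ranges: [-147.57, 147.57], [-21.85, 119.76], [-74.77, 79.35], [14.55, 137.4], [-85.83, 265.84], [4.83, 119.75], [-152.11, 152.11]. Speed limits (degrees/s): [127.2, 127.2, 159.86, 159.86, 180, 180, 180].

### API

Orientations are given as [roll, pitch, yaw] about the fixed x, y, z axes, in that order (R = Rz(yaw) Ry(pitch) Rx(roll)).
In Python, from bench import arm gives the robot as it stands.
- The arm moves only by the tool jog_arm, never from a script. Its argument "series" is a list of rows, each a list of 3 entries, a list of its own where there are three numbers: the shift along the tool's x, y, z in m, then the turn about the tool's z in rad, then the finger opening in m, from 0 to 0.087. In form: [[[x, y, z], roll, claw], ...]. A call has 1 to 20 rows; each row is the pose to reach, as a shift and turn from the pose measured when the call began, along the tool's axes at that moment; what a row does not reach only later rows make up. A row lasts 1/12 s, in which the tool goes at most 41.7 mm and 7.16 degrees, less where a joint would pass 70% of its speed; a pose out of reach is approached as far as the arm can. A call with a gripper value outside its range is refused whole. The fingers move at their own pace and stop on an object; the grip force is fixed at half the most. Time passes only in rows, so rows that repeat a pose let the fingers close. It gives the time, the measured TCP pose, the force and the opening at its end, in the units of the state.
- arm.get_obs(): the state, without advancing time (a new reading comes with each control period).
- arm.get_image(name): name is "scene" or "top" or "wrist"; returns a dict with "img" (384x512x3 uint8, red, green, blue), "intrinsics" (3x3 intrinsics, pixels), "k1" (the pictures are not rectified: a ray, as slopes to the right and down, at radius r is drawn at 1 + k1 r^2 times it, then the intrinsics apply), "rvec" (rotation vector, rad) and "tvec" (3), from world to camera coordinates, as OpenCV has them. Camera axes: x right, y down, z forward; pixel columns grow to the right and rows downward; lengths in m; the calibration is good to about 2 mm. A picture is of the moment at which its call begins. There is no depth.
- arm.finish_job(): hands the job in, once; it reports no verdict.
The state is a dict: "time_s": time; "q": joint angles; "joint_velocities": joint speeds; "tau": joint torques, N m; "tcp_pos": TCP position; "eef_rot": TCP orientation; "ft_force": force on the tool from outside, world axes, zero at the start; "moment": the same for the moment, N m; "finger_gap": opening from 0.0 (shut) to 1.0 (fully open).
Only numpy, scipy, OpenCV 4.12 (cv2) and the standard library are available. Lean on these libraries where they do the work, as an engineer would, in place of code of your own. Each camera call takes 0.05 s, during which the arm holds its last target.

### The job

One of the four red lamp lenses on the display board is not seated. With a fingertip press gently near the rim of one lens after another, on the flat top, until you find the lens that rocks; then press that lens down in its middle until it is fully home and flat, and finish while still holding it down there, so that its clip can be fitted. The lenses crack if leaned on hard; pick nothing up and leave everything else where it lies.

Things in the scene. Friction and masses are not known exactly. Their poses are not given: they have to be found in the camera images.
- lens_a: One of four identical red lenses, 88 mm across with its own bright metal rim, flat on top. Origin: centre of its top face; z up. A sound lens is firm, giving under 1 mm anywhere. The loose one, untouched, looks the same and stands as high. Pressed 30 mm off centre with 3 to 5 N it tilts about 0.08 rad, the fingertip sinking 3 mm or more; pressed in the middle it sinks 5 mm (about 6 N) to its firm seat.
- lamp_a: Black lamp housing, 86 mm across its foot, fixed on the display board; it carries lens_a. Origin: centre of its underside on the board top, straight under the lens centre and 60 mm below the untouched lens top; z up. Any of the four lamps may have the loose lens, which floats on a springy gasket and springs back up when let go.
- lens_b: One of four identical red lenses, 88 mm across with its own bright metal rim, flat on top. Origin: centre of its top face; z up. A sound lens is firm, giving under 1 mm anywhere. The loose one, untouched, looks the same and stands as high. Pressed 30 mm off centre with 3 to 5 N it tilts about 0.08 rad, the fingertip sinking 3 mm or more; pressed in the middle it sinks 5 mm (about 6 N) to its firm seat.
- lamp_b: Black lamp housing, 86 mm across its foot, fixed on the display board; it carries lens_b. Origin: centre of its underside on the board top, straight under the lens centre and 60 mm below the untouched lens top; z up. Any of the four lamps may have the loose lens, which floats on a springy gasket and springs back up when let go.
- lens_c: One of four identical red lenses, 88 mm across with its own bright metal rim, flat on top. Origin: centre of its top face; z up. A sound lens is firm, giving under 1 mm anywhere. The loose one, untouched, looks the same and stands as high. Pressed 30 mm off centre with 3 to 5 N it tilts about 0.08 rad, the fingertip sinking 3 mm or more; pressed in the middle it sinks 5 mm (about 6 N) to its firm seat.
- lamp_c: Black lamp housing, 86 mm across its foot, fixed on the display board; it carries lens_c. Origin: centre of its underside on the board top, straight under the lens centre and 60 mm below the untouched lens top; z up. Any of the four lamps may have the loose lens, which floats on a springy gasket and springs back up when let go.
- lens_d: One of four identical red lenses, 88 mm across with its own bright metal rim, flat on top. Origin: centre of its top face; z up. A sound lens is firm, giving under 1 mm anywhere. The loose one, untouched, looks the same and stands as high. Pressed 30 mm off centre with 3 to 5 N it tilts about 0.08 rad, the fingertip sinking 3 mm or more; pressed in the middle it sinks 5 mm (about 6 N) to its firm seat.
- lamp_d: Black lamp housing, 86 mm across its foot, fixed on the display board; it carries lens_d. Origin: centre of its underside on the board top, straight under the lens centre and 60 mm below the untouched lens top; z up. Any of the four lamps may have the loose lens, which floats on a springy gasket and springs back up when let go.
- board: Plywood display board, 270 x 270 x 12 mm, fixed flat on the table, carrying the four lamps in a square, centres about 140 mm apart. Origin: centre of its underside.
- bulb_tin: Small yellow and silver tin, 28 mm across, 45 mm tall, standing loose amid the four lamps. Origin: centre of its underside. Leave alone.
- screwdriver: Loose screwdriver with green handle, 190 mm long, lying beside the board. Origin under its middle part, on the table. Leave alone.
- wrench: Loose steel wrench, 170 mm long, lying beside the board. Origin under its middle part, on the table. Leave alone.
- carton: Loose small cardboard box, 60 x 50 x 45 mm. Origin: centre of its underside. Leave alone.
- horn: Loose red horn trumpet standing on its mouth, 100 mm across, 105 mm tall. Origin: centre of its underside. Leave alone.
- headlamp: Loose bright-metal headlamp shell, 124 mm across, 74 mm tall, lying face up. Origin: centre of its underside. Leave alone.
- spray_can: Loose blue can with white cap, 54 mm across, 120 mm tall. Origin: centre of its underside. Leave alone.

How it is judged (in metres and radians):
On the way, in this order (a step that is already met when the one before it is completed fails the run):
1. the loose lens rocks under a fingertip pressed near its rim (tilts more than 0.05 rad) (((angle between lens_a's own z axis and vertical above 0.05 rad and contact force between the fingers and lens_a above 0.3 N) or (angle between lens_b's own z axis and vertical above 0.05 rad and contact force between the fingers and lens_b above 0.3 N) or (angle between lens_c's own z axis and vertical above 0.05 rad and contact force between the fingers and lens_c above 0.3 N) or (angle between lens_d's own z axis and vertical above 0.05 rad and contact force between the fingers and lens_d above 0.3 N))), for 0.05 s.
2. the loose lens is pressed home and flat (((z of lens_a in the frame of lamp_a below 0.0562 m and angle between lens_a's own z axis and vertical below 0.05 rad and contact force between the fingers and lens_a above 3 N) or (z of lens_b in the frame of lamp_b below 0.0562 m and angle between lens_b's own z axis and vertical below 0.05 rad and contact force between the fingers and lens_b above 3 N) or (z of lens_c in the frame of lamp_c below 0.0562 m and angle between lens_c's own z axis and vertical below 0.05 rad and contact force between the fingers and lens_c above 3 N) or (z of lens_d in the frame of lamp_d below 0.0562 m and angle between lens_d's own z axis and vertical below 0.05 rad and contact force between the fingers and lens_d above 3 N))), for 0.3 s.
At the end, for the whole second after the job is handed in: The loose lens is held down by the fingers (more than 3 N) on its seat, its top more than 3.8 mm below its untouched height and tilted less than 0.05 rad (((z of lens_a in the frame of lamp_a below 0.0562 m and angle between lens_a's own z axis and vertical below 0.05 rad and contact force between the fingers and lens_a above 3 N) or (z of lens_b in the frame of lamp_b below 0.0562 m and angle between lens_b's own z axis and vertical below 0.05 rad and contact force between the fingers and lens_b above 3 N) or (z of lens_c in the frame of lamp_c below 0.0562 m and angle between lens_c's own z axis and vertical below 0.05 rad and contact force between the fingers and lens_c above 3 N) or (z of lens_d in the frame of lamp_d below 0.0562 m and angle between lens_d's own z axis and vertical below 0.05 rad and contact force between the fingers and lens_d above 3 N))); the arm keeps its last pose, push and grip.
It fails at once if a lens is pressed with more than 50 N (contact force between the fingers and lens_a above 50 N or contact force between the fingers and lens_b above 50 N or contact force between the fingers and lens_c above 50 N or contact force between the fingers and lens_d above 50 N).
It fails at once if a lens is lifted more than 5 mm (z of lens_a in the frame of lamp_a above 0.065 m or z of lens_b in the frame of lamp_b above 0.065 m or z of lens_c in the frame of lamp_c above 0.065 m or z of lens_d in the frame of lamp_d above 0.065 m).
It fails at once if a bystander is picked up or shifted more than 25 mm (distance of any of bulb_tin, screwdriver, wrench, carton, horn, headlamp, spray_can from where it was at the start of the episode above 0.025 m).
It also fails if it takes over 58 s, if anything falls off the work surface, if the arm or the gripper's body presses on something with over 40 N, if the wrist force passes 120 N, or if a joint passes its speed limit or range.

## Working session

There is one attempt and no reset: what is moved stays moved. The work goes in short steps, Python scripts to look and compute and a tool call to move; the robot and the scene stay as the last step left them, time stands still between calls to the robot, and variables do not carry over. Pictures are saved under pics/ and viewed, and the job is handed in when it is done.

Besides the shell and the picture viewer there is one more tool, called after "Emit:" as name(argument=value, ...), one argument or row to a line, values as JSON. jog_arm: Moves the arm, as the interface text tells. Its arguments: {"type":"object","properties":{"series":{"type":"array"}},"required":["series"]}

```bash
mkdir -p pics; python3 - <<'E'
from bench import arm
import cv2
o=arm.get_obs();print({k:o[k] for k in('time_s','tcp_pos','eef_rot','ft_force','finger_gap')})
for n in('scene','top'):
    d=arm.get_image(n);cv2.imwrite(f'pics/{n}0.png',d['img'][:,:,::-1]);print(n,d['intrinsics'],d['k1'],d['rvec'],d['tvec'])
E
```

```text
{'time_s': 0.0, 'tcp_pos': array([0.29117999, 0.58059271, 0.22163375]), 'eef_rot': array([-1.79905904e+02,  5.56282798e-03,  1.53365463e+02]), 'ft_force': array([-0.30506312, -0.56887523, -0.21078621]), 'finger_gap': 0.9992279150765172}
scene [[362.17368767   0.         259.40804381]
 [  0.         362.17368767 195.28240335]
 [  0.           0.           1.        ]] 0.0030065982841833917 [ 0.63983089  2.61117026 -1.20018768] [ 0.51186035 -0.11054121  1.19107201]
top [[468.3940647    0.         244.20669227]
 [  0.         468.3940647  190.23030095]
 [  0.           0.           1.        ]] 0.014312737758243538 [ 2.03081664 -2.19139142  0.22399681] [0.03503078 0.59002707 1.27884423]
```

View pics/scene0.png

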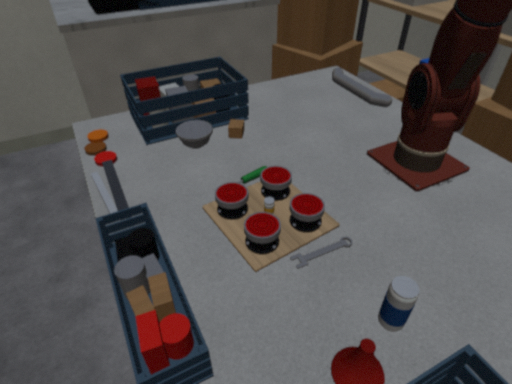

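View pics/top0.png

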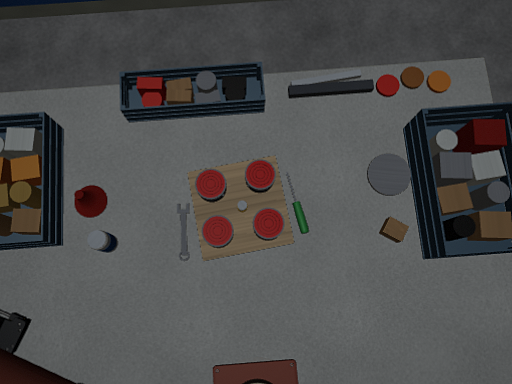

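The top view shows the four lenses at about (211,184), (260,175), (268,223) and (218,231), with the tin at (241,205). The wrench is left of the board and the screwdriver right of it. I'll measure the lens centres in both views on the plane z = 0.072.

```bash
cat >h.py <<'E'
import numpy as np,cv2
def ray(d,px):
    K=d['intrinsics'];k=d['k1'];p=np.array([(px[0]-K[0,2])/K[0,0],(px[1]-K[1,2])/K[1,1]])
    u=cv2.undistortPoints(np.array([[px]],float),K,np.array([k,0,0,0.]))[0,0]
    R=cv2.Rodrigues(np.array(d['rvec']))[0];t=np.array(d['tvec']).ravel()
    return -R.T@t,R.T@np.array([u[0],u[1],1])
def onplane(d,px,z):
    c,r=ray(d,px);return c+r*(z-c[2])/r[2]
E
python3 - <<'E'
from bench import arm
from h import *
for n,box in(('top',(185,150,300,260)),('scene',(205,155,335,260))):
    d=arm.get_image(n);im=d['img'].astype(int)
    m=((im[...,0]>90)&(im[...,0]>2*im[...,1])).astype(np.uint8)
    mm=np.zeros_like(m);x0,y0,x1,y1=box;mm[y0:y1,x0:x1]=m[y0:y1,x0:x1]
    cs,_=cv2.findContours(mm,cv2.RETR_EXTERNAL,cv2.CHAIN_APPROX_NONE)
    for c in cs:
        if cv2.contourArea(c)<100: continue
        P=np.array([onplane(d,p[0].astype(float),.072)[:2] for p in c],np.float32)
        e=cv2.minAreaRect(P*1000); el=cv2.fitEllipse(P*1000)
        print(n,c[:,0].mean(0).round(),np.round(el[0],1),np.round(el[1],1))
E
```

```text
top [217. 230.] [480.6  74.3] [78.  78.6]
top [268. 223.] [491.  -69.7] [78.1 78.5]
top [210. 183.] [616.6  85.2] [77.9 78.2]
top [260. 174.] [633.4 -57.6] [77.5 78.6]
scene [262. 224.] [614.3  85. ] [77.2 77.8]
scene [307. 204.] [478.6  74.1] [75.9 77.6]
scene [231. 192.] [631.1 -58.6] [75.2 77.8]
scene [276. 175.] [488.9 -69.6] [75.  77.3]
```

Both views agree within about 2 mm, and the spacing is about 140 mm. The centres are A (480,74), B (490,-70), C (615,85) and D (632,-58) mm. I'll close the fingers and travel high to lens C's off-centre point first.

```bash
cat >>h.py <<'E'
C={'A':(.4797,.0742),'B':(.490,-.0697),'C':(.6155,.0851),'D':(.6323,-.0581)}
from scipy.spatial.transform import Rotation as Ro
def to(arm,target):
    o=arm.get_obs();R=Ro.from_euler('xyz',o['eef_rot'],degrees=True).as_matrix()
    print('t',round(o['time_s'],2),'tcp',np.round(o['tcp_pos'],4),'rot',np.round(o['eef_rot'],2),'F',np.round(o['ft_force'],2),'gap',round(o['finger_gap'],3))
    print('shift',np.round(R.T@(np.array(target)-o['tcp_pos']),4));return R
E
python3 - <<'E'
from bench import arm
from h import *
R=to(arm,(0,0,0));print(R.round(3))
for k,s in zip('ABCD',(1,1,1,-1)):
    p=np.array(C[k])+.03*s*R[:2,0]; print(k,p.round(4)); to(arm,(*p,.2))
E
```

```text
t 0.2 tcp [0.2913 0.5808 0.222 ] rot [-179.95    0.    153.37] F [-0.35  0.28 -0.34] gap 0.999
shift [ 0.     -0.6495  0.2226]
[[-0.894  0.448 -0.   ]
 [ 0.448  0.894 -0.001]
 [-0.    -0.001 -1.   ]]
A [0.4529 0.0876]
t 0.2 tcp [0.2913 0.5808 0.222 ] rot [-179.95    0.    153.37] F [-0.35  0.28 -0.34] gap 0.999
shift [-0.3655 -0.3683  0.0224]
B [ 0.4632 -0.0563]
t 0.2 tcp [0.2913 0.5808 0.222 ] rot [-179.95    0.    153.37] F [-0.35  0.28 -0.34] gap 0.999
shift [-0.4392 -0.4924  0.0225]
C [0.5887 0.0985]
t 0.2 tcp [0.2913 0.5808 0.222 ] rot [-179.95    0.    153.37] F [-0.35  0.28 -0.34] gap 0.999
shift [-0.482  -0.2977  0.0223]
D [ 0.6591 -0.0715]
t 0.2 tcp [0.2913 0.5808 0.222 ] rot [-179.95    0.    153.37] F [-0.35  0.28 -0.34] gap 0.999
shift [-0.6212 -0.4182  0.0224]
```

Emit:
jog_arm(
  series=[
    [[-0.03,-0.018,0.0],0,0],
    [[-0.06,-0.037,0.0],0,0],
    [[-0.09,-0.055,0.0],0,0],
    [[-0.12,-0.074,0.0],0,0],
    [[-0.15,-0.092,0.0],0,0],
    [[-0.18,-0.111,0.0],0,0],
    [[-0.21,-0.129,0.0],0,0],
    [[-0.24,-0.148,0.0],0,0],
    [[-0.27,-0.166,0.0],0,0],
    [[-0.3,-0.185,0.0],0,0],
    [[-0.33,-0.203,0.0],0,0],
    [[-0.36,-0.222,0.0],0,0],
    [[-0.39,-0.24,0.0],0,0],
    [[-0.42,-0.259,0.0],0,0],
    [[-0.45,-0.277,0.0],0,0],
    [[-0.47,-0.289,0.0],0,0],
    [[-0.482,-0.298,0.01],0,0],
    [[-0.482,-0.298,0.02],0,0],
    [[-0.482,-0.298,0.02],0,0],
  ],
)

```text
time_s: 1.78
tcp_pos: [0.5875, 0.0975, 0.2]
eef_rot: [-179.8, -0.1, 153.3]
ft_force: [-1.7, 0.9, -0.5]
finger_gap: 0.003
```

```bash
python3 - <<'E'
from bench import arm
from h import *
to(arm,(.5887,.0985,.085))
d=arm.get_image('scene');cv2.imwrite('pics/s1.png',d['img'][:,:,::-1])
E
```

```text
t 1.78 tcp [0.5875 0.0975 0.2   ] rot [-1.7980e+02 -1.4000e-01  1.5327e+02] F [-1.75  0.88 -0.47] gap 0.003
shift [-0.0009  0.0018  0.115 ]
```

View pics/s1.png

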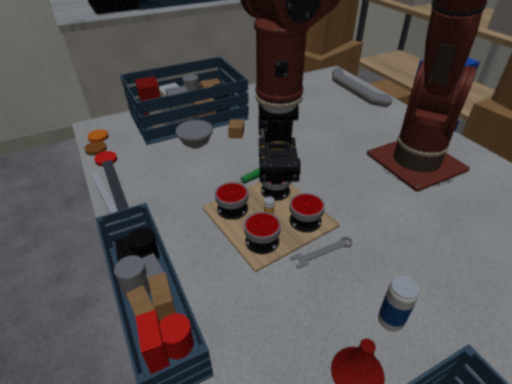

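The gripper, shut, is now over the board at about pixel (280,165), clear of everything. I'll go down to about 8 mm above the lens.

Emit:
jog_arm(
  series=[
    [[-0.001,0.001,0.03],0,0],
    [[-0.001,0.001,0.06],0,0],
    [[-0.001,0.001,0.09],0,0],
    [[-0.001,0.001,0.11],0,0],
    [[-0.001,0.001,0.12],0,0],
    [[-0.001,0.001,0.12],0,0],
    [[-0.001,0.001,0.12],0,0],
    [[-0.001,0.001,0.12],0,0],
  ],
)

```text
time_s: 2.5
tcp_pos: [0.5894, 0.1, 0.0827]
eef_rot: [-180.0, -0.0, 153.4]
ft_force: [0.2, 0.2, 1.5]
finger_gap: 0.003
```

Emit:
jog_arm(
  series=[
    [[0,0,0.002],0,0],
    [[0,0,0.004],0,0],
    [[0,0,0.004],0,0],
  ],
)

```text
time_s: 2.75
tcp_pos: [0.5898, 0.1002, 0.0793]
eef_rot: [180.0, 0.0, 153.4]
ft_force: [-0.5, -0.8, -0.7]
finger_gap: 0.009
```

```bash
python3 - <<'E'
from bench import arm
from h import *
to(arm,(.5887,.0985,.072))
E
```

```text
t 2.75 tcp [0.5898 0.1002 0.0793] rot [1.7998e+02 1.0000e-02 1.5342e+02] F [-0.55 -0.85 -0.67] gap 0.009
shift [ 0.0002 -0.002   0.0073]
```

Emit:
jog_arm(
  series=[
    [[0,-0.002,0.002],0,0],
    [[0,-0.002,0.004],0,0],
    [[0,-0.002,0.004],0,0],
  ],
)

```text
time_s: 3.0
tcp_pos: [0.5886, 0.0981, 0.0749]
eef_rot: [-180.0, -0.0, 153.4]
ft_force: [-0.0, -0.7, 0.3]
finger_gap: 0.003
```

Emit:
jog_arm(
  series=[
    [[0,0,0.002],0,0],
    [[0,0,0.002],0,0],
    [[0,0,0.002],0,0],
  ],
)

```text
time_s: 3.25
tcp_pos: [0.5885, 0.098, 0.0727]
eef_rot: [-180.0, -0.0, 153.4]
ft_force: [1.1, -0.3, 0.3]
finger_gap: 0.008
```

Emit:
jog_arm(
  series=[
    [[0,0,0.001],0,0],
    [[0,0,0.001],0,0],
    [[0,0,0.001],0,0],
  ],
)

```text
time_s: 3.5
tcp_pos: [0.5886, 0.0981, 0.0722]
eef_rot: [-180.0, -0.0, 153.4]
ft_force: [-1.9, -0.3, 5.2]
finger_gap: 0.006
```

Emit:
jog_arm(
  series=[
    [[0,0,0.001],0,0],
    [[0,0,0.001],0,0],
    [[0,0,0.001],0,0],
  ],
)

```text
time_s: 3.75
tcp_pos: [0.5887, 0.0981, 0.072]
eef_rot: [180.0, -0.0, 153.4]
ft_force: [-4.6, -0.5, 9.9]
finger_gap: 0.007
```

C is firm: 10 N with under 0.5 mm of give, so it is sound. Next is A.

Emit:
jog_arm(
  series=[
    [[0,0,-0.01],0,0],
    [[0,0,-0.02],0,0],
    [[0.03,-0.018,-0.02],0,0],
    [[0.06,-0.036,-0.02],0,0],
    [[0.09,-0.054,-0.02],0,0],
    [[0.11,-0.066,-0.02],0,0],
    [[0.1166,-0.07,-0.02],0,0],
    [[0.1166,-0.07,-0.013],0,0],
    [[0.1166,-0.07,-0.006],0,0],
    [[0.1166,-0.07,-0.004],0,0],
    [[0.1166,-0.07,-0.004],0,0],
    [[0.1166,-0.07,-0.004],0,0],
  ],
)

```text
time_s: 4.75
tcp_pos: [0.4537, 0.0875, 0.0757]
eef_rot: [-180.0, -0.0, 153.4]
ft_force: [-1.3, 0.2, 1.2]
finger_gap: 0.003
```

Emit:
jog_arm(
  series=[
    [[0,0,0.002],0,0],
    [[0,0,0.002],0,0],
    [[0,0,0.002],0,0],
  ],
)

```text
time_s: 5.0
tcp_pos: [0.4538, 0.0874, 0.0735]
eef_rot: [-179.9, -0.0, 153.4]
ft_force: [-0.5, -0.1, -0.7]
finger_gap: 0.005
```

Emit:
jog_arm(
  series=[
    [[0,0,0.0015],0,0],
    [[0,0,0.0015],0,0],
    [[0,0,0.0015],0,0],
  ],
)

```text
time_s: 5.25
tcp_pos: [0.4541, 0.0875, 0.0722]
eef_rot: [-180.0, -0.0, 153.4]
ft_force: [0.2, -0.2, 0.9]
finger_gap: 0.008
```

Emit:
jog_arm(
  series=[
    [[0,0,0.001],0,0],
    [[0,0,0.001],0,0],
    [[0,0,0.001],0,0],
  ],
)

```text
time_s: 5.5
tcp_pos: [0.4542, 0.0875, 0.0719]
eef_rot: [-180.0, -0.0, 153.4]
ft_force: [-3.4, -0.7, 10.3]
finger_gap: 0.006
```

A is firm too, at 10 N with no sink. Next is B.

Emit:
jog_arm(
  series=[
    [[0,0,-0.01],0,0],
    [[0,0,-0.02],0,0],
    [[-0.018,-0.031,-0.02],0,0],
    [[-0.036,-0.062,-0.02],0,0],
    [[-0.054,-0.093,-0.02],0,0],
    [[-0.068,-0.117,-0.02],0,0],
    [[-0.0725,-0.1245,-0.02],0,0],
    [[-0.0725,-0.1245,-0.013],0,0],
    [[-0.0725,-0.1245,-0.006],0,0],
    [[-0.0725,-0.1245,-0.003],0,0],
    [[-0.0725,-0.1245,-0.003],0,0],
    [[-0.0725,-0.1245,-0.003],0,0],
  ],
)

```text
time_s: 6.5
tcp_pos: [0.4628, -0.055, 0.0745]
eef_rot: [-179.9, -0.1, 153.5]
ft_force: [0.2, -0.3, -0.4]
finger_gap: 0.006
```

Emit:
jog_arm(
  series=[
    [[0,0,0.002],0,0],
    [[0,0,0.002],0,0],
    [[0,0,0.002],0,0],
  ],
)

```text
time_s: 6.75
tcp_pos: [0.4629, -0.0546, 0.0725]
eef_rot: [-179.9, -0.1, 153.5]
ft_force: [-0.2, 0.3, -0.5]
finger_gap: 0.005
```

Emit:
jog_arm(
  series=[
    [[0,0,0.001],0,0],
    [[0,0,0.001],0,0],
    [[0,0,0.001],0,0],
  ],
)

```text
time_s: 7.0
tcp_pos: [0.463, -0.0546, 0.072]
eef_rot: [-180.0, -0.1, 153.5]
ft_force: [-2.1, -1.3, 6.8]
finger_gap: 0.006
```

Emit:
jog_arm(
  series=[
    [[0,0,0.001],0,0],
    [[0,0,0.001],0,0],
    [[0,0,0.001],0,0],
  ],
)

```text
time_s: 7.25
tcp_pos: [0.463, -0.0546, 0.0718]
eef_rot: [-180.0, -0.1, 153.5]
ft_force: [-5.7, 0.3, 12.8]
finger_gap: 0.002
```

B is firm, so D should be the loose one. I still have to make it rock.

Emit:
jog_arm(
  series=[
    [[0,0,-0.01],0,0],
    [[0,0,-0.02],0,0],
    [[-0.03,0.012,-0.02],0,0],
    [[-0.06,0.024,-0.02],0,0],
    [[-0.09,0.036,-0.02],0,0],
    [[-0.12,0.048,-0.02],0,0],
    [[-0.15,0.06,-0.02],0,0],
    [[-0.175,0.069,-0.02],0,0],
    [[-0.183,0.0725,-0.02],0,0],
    [[-0.183,0.0725,-0.013],0,0],
    [[-0.183,0.0725,-0.006],0,0],
    [[-0.183,0.0725,-0.003],0,0],
    [[-0.183,0.0725,-0.003],0,0],
    [[-0.183,0.0725,-0.003],0,0],
  ],
)

```text
time_s: 8.42
tcp_pos: [0.6581, -0.0712, 0.0745]
eef_rot: [-180.0, -0.1, 153.5]
ft_force: [0.3, -0.0, 0.4]
finger_gap: 0.004
```

Emit:
jog_arm(
  series=[
    [[0,0,0.002],0,0],
    [[0,0,0.002],0,0],
    [[0,0,0.002],0,0],
  ],
)

```text
time_s: 8.67
tcp_pos: [0.658, -0.0711, 0.0728]
eef_rot: [180.0, -0.1, 153.5]
ft_force: [-0.3, -0.1, 0.3]
finger_gap: 0.003
```

Emit:
jog_arm(
  series=[
    [[0,0,0.001],0,0],
    [[0,0,0.001],0,0],
    [[0,0,0.001],0,0],
  ],
)

```text
time_s: 8.92
tcp_pos: [0.658, -0.0711, 0.0719]
eef_rot: [180.0, -0.1, 153.5]
ft_force: [0.2, -0.3, 0.4]
finger_gap: 0.011
```

Emit:
jog_arm(
  series=[
    [[0,0,0.001],0,0],
    [[0,0,0.001],0,0],
    [[0,0,0.001],0,0],
  ],
)

```text
time_s: 9.17
tcp_pos: [0.6582, -0.0712, 0.071]
eef_rot: [180.0, -0.1, 153.5]
ft_force: [0.2, -0.7, 0.4]
finger_gap: 0.004
```

It's sinking with little force, so I'll continue.

Emit:
jog_arm(
  series=[
    [[0,0,0.001],0,0],
    [[0,0,0.001],0,0],
    [[0,0,0.001],0,0],
  ],
)

```text
time_s: 9.42
tcp_pos: [0.6584, -0.0712, 0.0701]
eef_rot: [180.0, -0.1, 153.5]
ft_force: [-0.3, 0.1, 0.9]
finger_gap: 0.005
```

Emit:
jog_arm(
  series=[
    [[0,0,0.001],0,0],
    [[0,0,0.001],0,0],
    [[0,0,0.001],0,0],
  ],
)

```text
time_s: 9.67
tcp_pos: [0.6585, -0.0713, 0.0691]
eef_rot: [180.0, -0.1, 153.5]
ft_force: [0.9, -0.3, 2.2]
finger_gap: -0.002
```

Emit:
jog_arm(
  series=[
    [[0,0,0.001],0,0],
    [[0,0,0.001],0,0],
    [[0,0,0.001],0,0],
  ],
)

```text
time_s: 9.92
tcp_pos: [0.6584, -0.0714, 0.0684]
eef_rot: [180.0, -0.1, 153.5]
ft_force: [-1.6, 0.8, 5.4]
finger_gap: 0.005
```

Emit:
jog_arm(
  series=[
    [[0,0,0.001],0,0],
    [[0,0,0.001],0,0],
    [[0,0,0.001],0,0],
  ],
)

```text
time_s: 10.17
tcp_pos: [0.6584, -0.0713, 0.068]
eef_rot: [179.9, -0.1, 153.5]
ft_force: [-1.8, 0.1, 8.4]
finger_gap: 0.004
```

```bash
python3 - <<'E'
from bench import arm
from h import *
to(arm,(.6316,-.0583,.08))
for n in('scene','wrist'):
    d=arm.get_image(n);im=d['img']
    if n=='scene': im=cv2.resize(im[140:280,180:360],None,fx=4,fy=4,interpolation=cv2.INTER_CUBIC)
    cv2.imwrite(f'pics/{n}2.png',im[:,:,::-1])
to(arm,(.6316,-.0583,.08))
E
```

```text
t 10.17 tcp [ 0.6584 -0.0713  0.068 ] rot [ 1.7995e+02 -9.0000e-02  1.5348e+02] F [-1.83  0.12  8.38] gap 0.004
shift [ 0.0298 -0.0003 -0.0119]
t 10.27 tcp [ 0.6584 -0.0713  0.0681] rot [ 1.7995e+02 -8.0000e-02  1.5348e+02] F [-2.98  0.33  8.1 ] gap 0.008
shift [ 0.0298 -0.0003 -0.0119]
```

View pics/scene2.png

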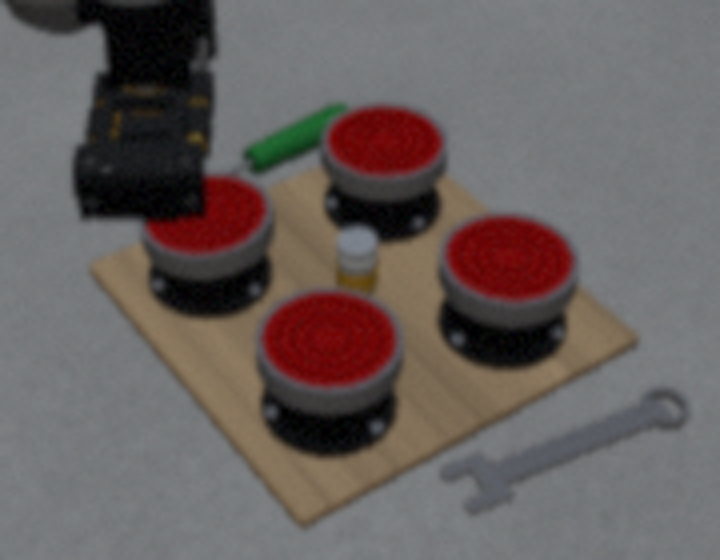

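View pics/wrist2.png

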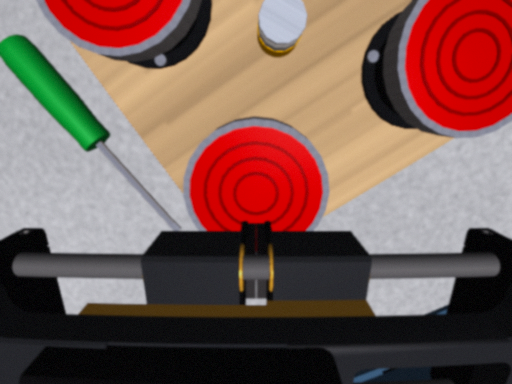

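The scene shows the fingers on the outer edge of D. The wrist view shows D at about (257,190), with the fingertips on its lower edge, off centre. D is the loose lens: 3.9 mm of sink at 8 N. Once the lens tilts, though, the flat fingertip bears on its inner edge, so I can't be sure of the tilt. I'll press again about 7 mm further out.

Emit:
jog_arm(
  series=[
    [[0,0,-0.008],0,0],
    [[0,0,-0.008],0,0],
    [[-0.007,0,-0.008],0,0],
    [[-0.007,0,-0.008],0,0],
    [[-0.007,0,-0.004],0,0],
    [[-0.007,0,-0.004],0,0],
    [[-0.007,0,-0.004],0,0],
  ],
)

```text
time_s: 10.85
tcp_pos: [0.6642, -0.0744, 0.0713]
eef_rot: [180.0, -0.1, 153.5]
ft_force: [-0.8, -0.0, 1.1]
finger_gap: 0.005
```

Emit:
jog_arm(
  series=[
    [[0,0,0.001],0,0],
    [[0,0,0.002],0,0],
    [[0,0,0.002],0,0],
    [[0,0,0.002],0,0],
  ],
)

```text
time_s: 11.18
tcp_pos: [0.6643, -0.0745, 0.0694]
eef_rot: [180.0, -0.1, 153.5]
ft_force: [0.3, 0.3, 1.1]
finger_gap: 0.003
```

Emit:
jog_arm(
  series=[
    [[0,0,0.001],0,0],
    [[0,0,0.001],0,0],
    [[0,0,0.001],0,0],
  ],
)

```text
time_s: 11.43
tcp_pos: [0.6644, -0.0746, 0.0686]
eef_rot: [180.0, -0.1, 153.5]
ft_force: [0.9, -0.7, 2.4]
finger_gap: 0.008
```

Emit:
jog_arm(
  series=[
    [[0,0,0.001],0,0],
    [[0,0,0.001],0,0],
    [[0,0,0.001],0,0],
  ],
)

```text
time_s: 11.68
tcp_pos: [0.6643, -0.0746, 0.068]
eef_rot: [180.0, -0.1, 153.5]
ft_force: [-0.8, -0.3, 6.1]
finger_gap: 0.003
```

At 36 mm off centre it sank 3.3 mm under just 2.4 N, which fits rocking. I'll check the tilt with the wrist camera, pressed against released.

```bash
cat >m.py <<'E'
import sys
from bench import arm
from h import *
d=arm.get_image('wrist');cv2.imwrite(f'pics/w_{sys.argv[1]}.png',d['img'][:,:,::-1])
np.savez(f'w_{sys.argv[1]}.npz',**{k:np.array(v) for k,v in d.items()})
to(arm,(.6316,-.0583,.08))
E
python3 m.py press
```

```text
t 11.73 tcp [ 0.6643 -0.0746  0.068 ] rot [ 1.7996e+02 -1.2000e-01  1.5347e+02] F [-1.78  0.74  5.86] gap 0.002
shift [ 0.0366 -0.     -0.0119]
```

Emit:
jog_arm(
  series=[
    [[0,0,-0.006],0,0],
    [[0,0,-0.012],0,0],
    [[0,0,-0.012],0,0],
    [[0,0,-0.012],0,0],
    [[0,0,-0.012],0,0],
  ],
)

```text
time_s: 12.15
tcp_pos: [0.6643, -0.0745, 0.0799]
eef_rot: [180.0, -0.1, 153.5]
ft_force: [1.1, 0.6, -0.0]
finger_gap: 0.005
```

```bash
python3 m.py free; python3 - <<'E'
from h import *
Rt=Ro.from_euler('xyz',[180,0,153.5],degrees=True).as_matrix();xa=Rt[:2,0];ya=Rt[:2,1]
for n in('press','free'):
    d=dict(np.load(f'w_{n}.npz'));im=d['img'].astype(int)
    m=((im[...,0]>90)&(im[...,0]>2*im[...,1])).astype(np.uint8)
    lab=cv2.connectedComponents(cv2.morphologyEx(m,cv2.MORPH_CLOSE,np.ones((7,7))))[1]
    K=d['intrinsics'];P,_=cv2.projectPoints(np.array([[.6323+.02*xa[0],-.0581+.02*xa[1],.072]]),d['rvec'],d['tvec'],K,np.array([d['k1'],0,0,0.]))
    u,v=P[0,0].round().astype(int);print(n,u,v,lab[v,u])
    c=cv2.findContours((lab==lab[v,u]).astype(np.uint8),cv2.RETR_EXTERNAL,cv2.CHAIN_APPROX_NONE)[0][0][:,0]
    W=np.array([onplane(d,p.astype(float),.072) for p in c])[:,:2]-np.array([.6323,-.0581])
    X=W@xa*1000;Y=W@ya*1000
    print(' camera',(ray(d,(256,192))[0]).round(3))
    print(' far x',X[abs(Y)<10].max().round(2),np.median(X[(abs(Y)<4)&(X>20)]).round(2),' y range by x:')
    for a in(0,10,20):
        s=abs(X-a)<2;print('  ',a,np.median(Y[s&(Y<0)]).round(2),np.median(Y[s&(Y>0)]).round(2))
E
```

```text
t 12.2 tcp [ 0.6642 -0.0745  0.0797] rot [ 1.7997e+02 -1.4000e-01  1.5347e+02] F [ 0.7  -0.16 -0.13] gap 0.005
shift [ 0.0364 -0.     -0.0002]
press 258 150 3
 camera [ 0.595 -0.041  0.23 ]
 far x 40.11 39.57  y range by x:
   0 -41.23 38.79
   10 -39.99 37.43
   20 -35.88 33.89
free 258 148 3
 camera [ 0.595 -0.041  0.242]
 far x 41.35 40.77  y range by x:
   0 -41.43 39.11
   10 -40.81 38.4
   20 -37.09 34.05
```

Pressed, the disc looks about 1 mm lower at its middle while the fingertip sank 4.2 mm at about 27–36 mm off centre. That makes the tilt about 0.07 rad or more, so it rocked. It springs back when released. Next I'll press the middle.

Emit:
jog_arm(
  series=[
    [[0.015,0,-0.002],0,0],
    [[0.036,-0.001,-0.002],0,0],
    [[0.036,-0.001,0.0],0,0],
    [[0.036,-0.001,0.004],0,0],
    [[0.036,-0.001,0.006],0,0],
    [[0.036,-0.001,0.006],0,0],
    [[0.036,-0.001,0.006],0,0],
  ],
)

```text
time_s: 12.78
tcp_pos: [0.6318, -0.0597, 0.0735]
eef_rot: [180.0, -0.1, 153.4]
ft_force: [-0.4, -0.3, 0.5]
finger_gap: 0.005
```

Emit:
jog_arm(
  series=[
    [[0,0,0.001],0,0],
    [[0,0,0.002],0,0],
    [[0,0,0.003],0,0],
    [[0,0,0.003],0,0],
    [[0,0,0.003],0,0],
  ],
)

```text
time_s: 13.2
tcp_pos: [0.6322, -0.0601, 0.0707]
eef_rot: [180.0, -0.1, 153.4]
ft_force: [1.9, -1.8, 1.2]
finger_gap: 0.009
```

Emit:
jog_arm(
  series=[
    [[0,0,0.001],0,0],
    [[0,0,0.002],0,0],
    [[0,0,0.002],0,0],
    [[0,0,0.002],0,0],
  ],
)

```text
time_s: 13.53
tcp_pos: [0.6323, -0.0601, 0.0689]
eef_rot: [180.0, -0.1, 153.4]
ft_force: [-0.8, 0.1, 3.9]
finger_gap: 0.004
```

Emit:
jog_arm(
  series=[
    [[0,0,0.001],0,0],
    [[0,0,0.002],0,0],
    [[0,0,0.002],0,0],
    [[0,0,0.002],0,0],
  ],
)

```text
time_s: 13.87
tcp_pos: [0.6323, -0.0602, 0.0673]
eef_rot: [180.0, -0.1, 153.4]
ft_force: [-2.0, -0.6, 7.0]
finger_gap: 0.006
```

Emit:
jog_arm(
  series=[
    [[0,0,0.001],0,0],
    [[0,0,0.001],0,0],
    [[0,0,0.001],0,0],
  ],
)

```text
time_s: 14.12
tcp_pos: [0.6324, -0.0602, 0.0672]
eef_rot: [180.0, -0.1, 153.4]
ft_force: [-4.3, 0.0, 11.1]
finger_gap: 0.001
```

It has a firm seat 5 mm down at 11 N. I'll add a slight push and hold.

Emit:
jog_arm(
  series=[
    [[0,0,0.001],0,0],
    [[0,0,0.001],0,0],
    [[0,0,0.001],0,0],
    [[0,0,0.001],0,0],
    [[0,0,0.001],0,0],
    [[0,0,0.001],0,0],
    [[0,0,0.001],0,0],
    [[0,0,0.001],0,0],
    [[0,0,0.001],0,0],
    [[0,0,0.001],0,0],
  ],
)

```text
time_s: 14.95
tcp_pos: [0.6324, -0.0601, 0.0672]
eef_rot: [179.9, -0.1, 153.4]
ft_force: [-5.3, -0.5, 12.1]
finger_gap: 0.001
```

```bash
python3 - <<'E'
from bench import arm
from h import *
for n in('scene','wrist'):
    d=arm.get_image(n);im=d['img']
    if n=='scene': im=cv2.resize(im[140:280,180:360],None,fx=4,fy=4,interpolation=cv2.INTER_CUBIC)
    cv2.imwrite(f'pics/{n}3.png',im[:,:,::-1])
    to(arm,(.6316,-.0583,.067))
E
```

```text
t 15.0 tcp [ 0.6324 -0.0601  0.0672] rot [ 1.7992e+02 -8.0000e-02  1.5343e+02] F [-4.55 -0.83 12.73] gap 0.004
shift [0.0015 0.0013 0.0002]
t 15.05 tcp [ 0.6324 -0.0601  0.0672] rot [ 1.7992e+02 -8.0000e-02  1.5343e+02] F [-4.13 -0.56 12.46] gap 0.004
shift [0.0015 0.0013 0.0002]
```

View pics/scene3.png

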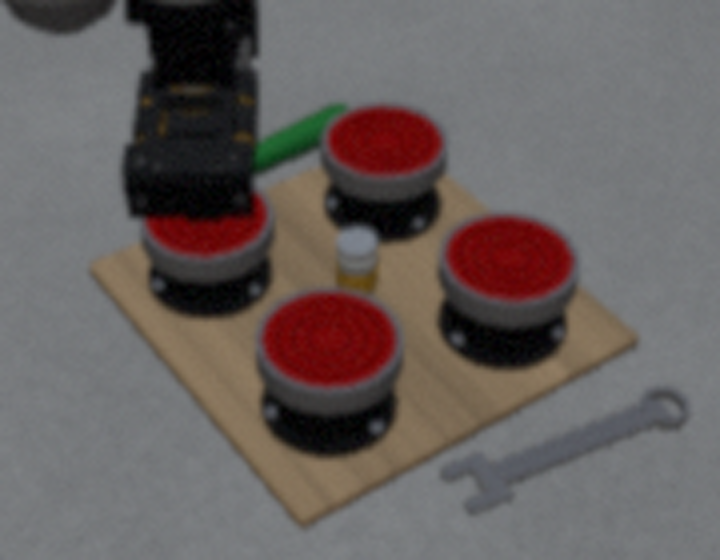

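View pics/wrist3.png

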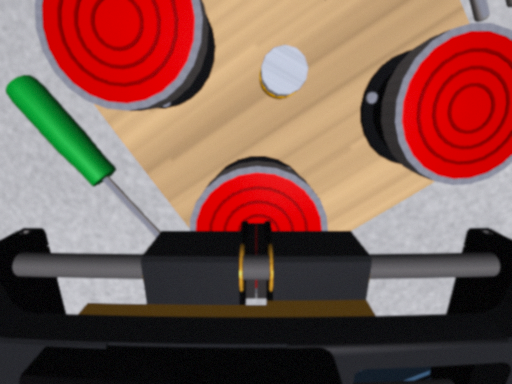

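The fingers are on the middle of D, whose rim spans about x 190–327 in the wrist view. The tin, screwdriver and wrench are where they were. The push is steady at about 12 N with the tip at z = 0.0672, so I'll hand in.

```bash
python3 -c "
from bench import arm
print(arm.finish_job())"
```

```text
the job is handed in; nothing more can be done
None
```

The loose lens is the one at about (0.632, -0.058) m, and I handed the job in at 15 s of the 58 s allowed, with the shut fingertips still holding it down. I labelled the lenses A to D myself, so this "D" may not be the task's lens_d.

- **Finding it:** The other three lenses stayed firm under 10–13 N near the rim, with under about 0.5 mm of give. This one sank about 4 mm at the fingertip under 5–8 N.
- **Rocking:** I couldn't be sure of the tilt on the first press, so I pressed again about 36 mm off centre. There it sank 3.3 mm under 2.4 N and about 4 mm under 6 N. From the wrist pictures I estimated a tilt of about 0.07 rad or more. That estimate is indirect and only accurate to a few tenths of a millimetre, so it is the least certain check.
- **Pressed home:** Pressed in the middle, it met a firm seat with the tip at z = 0.0672 m. That is 5.0 mm below where the sound lenses met the finger. It held steady at about 12 N, with the fingertip about 2 mm from the measured centre.
- **Surroundings:** In the last pictures, the tin, screwdriver and wrench had not moved. The other loose items were not in those pictures, but the arm did not touch anything near them.

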